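Open a child-resistant cleaner bottle and park its cap

ROBOT

A 6-joint arm with a two-finger parallel gripper is mounted at the origin on the work surface. World frame = base frame: x ahead of the robot, y to its left, z up, the work surface at z = 0. Lengths are in m, angles in rad, forces in N, time in s.
With the tool pointing down it reaches from about 0.25 to 0.775 m from the base axis. Payload 4 kg.
Tool frame: the origin (TCP) lies at the very end of the fingers, on their centre line; the grasp point (between the pads) lies 19 mm behind it; z points along the fingers, y is the line along which they close (so a half turn about z gives the same grasp; the last joint's range is limited). The gripper opens to 94 mm and grips with 3 to 60 N. Pads are 16 mm wide; open, the fingers measure 119 mm over their backs; the gripper's body (75 mm by 177 mm) begins 78 mm behind the grasp point.
Start: joints at [-1.239, 0.087, 1.371, -0, 1.684, -0.103], TCP at [0.232, -0.499, 0.181] pointing down, gripper open.
Joint ranges: [-3.1, 3.1], [-0.76, 2.03], [0.27, 2.55], [-1.08, 4.22], [0.17, 2.65], [-2.57, 2.57]. Speed limits (rad/s): [2.79, 2.79, 3.14, 3.14, 3.14, 3.14].

INTERFACE

Orientations are given as [roll, pitch, yaw] about the fixed x, y, z axes, in that order (R = Rz(yaw) Ry(pitch) Rx(roll)).
In Python, from bench import robot, snapshot, finder gives the robot as it stands.
- The arm moves only by the tool drive_tool, never from a script. Its argument "deltas" is text: rows parted by semicolons, each of 7 numbers parted by spaces: the shift along the tool's x, y, z each as a share of 100 mm, from -1 to 1, then the turn, a rotation vector about the tool's x, y, z each as a share of 90 degrees, from -1 to 1, then the finger opening in mm, from 0 to 94. In form: tx ty tz rx ry rz gripper; .... A call has 1 to 5 rows; each row is the pose to reach, as a shift and turn from the pose commanded when the call began, along the tool's axes at that moment; what a row does not reach only later rows make up. A row lasts 1/10 s, in which the tool goes at most 50 mm and 8.59 degrees, less where a joint would pass 70% of its speed; a pose out of reach is approached as far as the arm can. A call with a number of a shift or a turn outside -1 to 1 is refused whole. A call with a gripper value outside its range is refused whole. The fingers move at their own pace and stop on an object; the grip force is fixed at half the most. Time passes only in rows, so rows that repeat a pose let the fingers close. It gives the time, the measured TCP pose, the force, the opening and the grip force at its end, in the units of the state.
- robot.get_obs(): the state, without advancing time (a new reading comes with each control period).
- snapshot(name): name is "scene" or "side" or "wrist"; returns a dict with "img" (420x560x3 uint8, red, green, blue), "fx", "fy", "cx", "cy" (pixels), "D" ([k1, k2, p1, p2, k3] as OpenCV has them; the pictures are not rectified), "T" (4x4, takes a point from camera to world coordinates); the wrist camera has in their place "hand_eye" (4x4, takes a point from camera to tool coordinates, whose origin is the TCP and whose axes are the flange's). Camera axes: x right, y up, looking along -z (the intrinsics and any distortion apply to the point x, -y, -z); pixel columns grow to the right and rows downward; lengths in m; the calibration is good to about 2 mm. A picture is of the moment at which its call begins: read the wrist's pose just before it. There is no depth.
- robot.close_job(): hands the job in; it is judged then, once.
Trained networks look in the newest picture that a camera, given by its name, has taken for a name from the list of things; names that differ only in an ending like _2 or _b are one class to them, and where a whole thing is asked for, a point or a joint stands for the part that bears it (a point fixed in the world has none). Each returns a list of dicts, best first, with "confidence" (0 to 1); they miss things now and then, are a little off and sometimes report something else, mostly with a low value. They report only what shows in the picture. A call takes as long as a camera call.
- finder.look_for(camera, thing): "xy" ([column, row] in pixels, amid what is visible of it).
- finder.masks_of(camera, thing): "region" (420x560 bool, what is visible of it) and "xy" ([column, row] in pixels, amid what is visible of it).
- finder.landmark_of(camera, thing): "xy" ([column, row] in pixels: a listed point, or the origin of a listed thing).
The state is a dict: "time": time; "joint_positions": joint angles; "qvel": joint speeds; "joint_torque": joint torques, N m; "tool_pos": TCP position; "ee_rot": TCP orientation; "wrist_force": force on the tool from outside, world axes, zero at the start; "wrist_torque": the same for the moment, N m; "width": finger opening in m; "finger_force": force on a finger pad.
Only numpy, scipy, OpenCV 4.12 (cv2) and the standard library are available. Lean on these libraries where they do the work, as an engineer would, in place of code of your own. Each camera call takes 0.05 s, during which the arm holds its last target. There are 200 camera calls.

TASK

Open the amber bottle of metal cleaner that leans in its cradle: press its red child-resistant cap down against the spring, keep it pressed while you turn it anticlockwise past the ratchet, and lift it off. Then lower the cap, right way up, onto the blue parking holder so that the shaft goes inside the cap and the brass pin stands in the slot of the cap's yellow ear, fully down; let go, and do not disturb the tin, the manual or the brass cone.

Things in the scene. Friction and masses are not known exactly. Their poses are not given: they have to be found in the camera images.
- cap: Loose red press-and-turn cap, 90 g, locked on the bottle at first. Skirt 72 mm across, 30 high, open below (inside 64 wide, 24 deep; three lugs near the rim leave a 48 mm passage), with a flat top plate, upper face 30 mm above the rim, carrying a grip bar. Origin: middle of the skirt's lower rim; z along the cap's axis, out of the top; x towards the ear.
- cap_grip (a point): Middle of the grip bar that stands on the cap's plate, on the cap's axis, 52 mm above the rim; axes as the cap's. The bar is 66 mm long (along x), 22 thick (along y) and rises from 30 to 66 mm above the rim.
- cap_slot (a point): Middle of the open slot, 12 mm wide, in the yellow forked ear that sticks out of the skirt along the cap's +x to 58 mm from its axis, 2 to 12 mm above the rim. This point: 48 mm from the axis, at the level of the rim; axes as the cap's.
- seal (a joint): Black spring seal in the neck, under the cap (m): 0 locked; positive pressed in (0.004 frees the ratchet, 0.008 bottoms; 6 N at 0, 10 N at the bottom); about -0.006 sprung up, unlocked. While pressed, turn the cap anticlockwise seen from above (positive about its z) by 56 degrees (47 to 63; firm stop at 63), then let it rise. Unpressed it cannot turn.
- cradle: Fixed plywood cradle (base 215 x 130 mm) holding an amber bottle, 100 mm across, 180 long with its neck; its axis leans 30 degrees from vertical towards the cradle's -x (the robot's side). Origin on the table about below the cap; x away from the robot, z up. Draw the unlocked cap off along the bottle's axis, at least 40 mm before moving sideways.
- bottle_neck (a point): Point on the bottle's axis at the neck's lug ring, 189 mm above the table; axes as the cradle's. The locked cap's rim lies 7 mm below it along the bottle's axis.
- holder: Fixed blue parking block 150 x 110 x 30 mm; x points from the shaft to the pin, z up. Origin under the shaft, on the table.
- holder_seat (a point): Foot of the upright aluminium shaft (43 mm diameter, 22 mm tall, the top 9 mm tapering to 24 mm diameter) on the block's top face, 30 mm above the table. The parked cap's rim rests here.
- holder_pin (a point): Foot of the upright brass pin (8 mm diameter, 23 mm tall, pointed) on the block's top face, 48 mm from the shaft's axis along the holder's x.
- polish_tin: Bystander: small green jar, 56 mm across, 65 high. Origin: centre of the underside.
- manual: Bystander: red-covered manual lying flat, 156 x 116 x 30 mm. Origin: centre of the underside.
- brass_cone: Bystander: pointed brass instrument cone, 72 mm across at the foot, 105 high. Origin: centre of the underside.

How it is judged:
By the outcome, as a careful person would: the job done as asked, in the order asked, and still so for the second after the job is handed in, with the robot touching nothing.
It also fails if it takes over 48 s, if anything falls off the work surface, if the arm or the gripper's body presses on something with over 40 N, if the wrist force passes 120 N, or if a joint passes its speed limit or range.

## Working session

There is one attempt and no reset: what is moved stays moved. The work goes in short steps, Python scripts to look and compute and a tool call to move; the robot and the scene stay as the last step left them, time stands still between calls to the robot, and variables do not carry over. Pictures are saved under pics/ and viewed, at most 10 in all, crops included, and the job is handed in when it is done.

Besides the shell and the picture viewer there is one more tool, called after ">>>" as name(argument=value, ...) on one line, values as JSON. drive_tool: Moves the arm, as the interface text tells. Shift numbers are shares of 100 mm and turn numbers shares of 90 degrees, none past 1 either way. Its arguments: {"type":"object","properties":{"deltas":{"type":"string"}},"required":["deltas"]}

```bash
mkdir -p pics; ls; cat > h.py <<'E'
import numpy as np, cv2
from scipy.spatial.transform import Rotation as Ro
from bench import robot, snapshot, finder
def tool():
    o=robot.get_obs(); T=np.eye(4); T[:3,:3]=Ro.from_euler('xyz',o['ee_rot']).as_matrix(); T[:3,3]=o['tool_pos']; return T
def snap(n,save=None):
    W=tool(); s=snapshot(n)
    s['T']=np.array(s['T']) if 'T' in s else W@np.array(s['hand_eye'])
    s['K']=np.array([[s['fx'],0,s['cx']],[0,s['fy'],s['cy']],[0,0,1.]]); s['D']=np.array(s['D'],float)
    if save: cv2.imwrite('pics/'+save+'.png',s['img'][:,:,::-1])
    return s
def ray(s,xy):
    u=cv2.undistortPoints(np.array([[xy]],float),s['K'],s['D'])[0,0]
    d=s['T'][:3,:3]@np.array([u[0],-u[1],-1]); return s['T'][:3,3],d/np.linalg.norm(d)
def atz(s,xy,z):
    o,d=ray(s,xy); return o+d*(z-o[2])/d[2]
def tri(rs):
    A=sum(np.eye(3)-np.outer(d,d) for o,d in rs); b=sum((np.eye(3)-np.outer(d,d))@o for o,d in rs); p=np.linalg.solve(A,b)
    return p,[np.linalg.norm(np.cross(p-o,d))*1000 for o,d in rs]
def proj(s,P):
    P=np.atleast_2d(P); c=(P-s['T'][:3,3])@s['T'][:3,:3]; c=c*[1,-1,-1]
    return cv2.projectPoints(c,np.zeros(3),np.zeros(3),s['K'],s['D'])[0][:,0]
E
python3 - <<'E'
from h import *
np.set_printoptions(precision=3,suppress=True)
S={n:snap(n,n+'0') for n in('scene','side')}
cv2.imwrite('pics/both.png',cv2.resize(np.vstack([S[n]['img'] for n in S]),None,fx=.71,fy=.71)[:,:,::-1])
for t in ['cap','cap_grip','cap_slot','bottle_neck','cradle','holder','holder_seat','holder_pin','polish_tin','manual','brass_cone']:
    rs=[];c=[]
    for n in S:
        L=finder.landmark_of(n,t)
        if L: rs.append(ray(S[n],L[0]['xy'])); c.append((n,np.round(L[0]['xy']),round(L[0]['confidence'],2)))
    print(t,c,tri(rs) if len(rs)>1 else '')
print(robot.get_obs()['time'])
E
```

```text
pics
cap [('scene', array([213., 172.]), 0.6), ('side', array([316., 153.]), 0.9)] (array([ 0.492, -0.185,  0.177]), [np.float64(1.6905716131042967), np.float64(1.690571613104254)])
cap_grip [('scene', array([211., 157.]), 0.55), ('side', array([328., 144.]), 0.67)] (array([ 0.459, -0.188,  0.212]), [np.float64(2.008962344999309), np.float64(2.0089623449993956)])
cap_slot [('scene', array([203., 174.]), 0.75), ('side', array([304., 143.]), 0.94)] (array([ 0.526, -0.208,  0.201]), [np.float64(4.0776174491695585), np.float64(4.077617449169633)])
bottle_neck [('scene', array([217., 169.]), 0.57), ('side', array([314., 151.]), 0.94)] (array([ 0.5  , -0.169,  0.199]), [np.float64(1.3420912664486084), np.float64(1.3420912664484859)])
cradle [('scene', array([223., 206.]), 0.61), ('side', array([312., 195.]), 0.59)] (array([ 0.497, -0.171,  0.006]), [np.float64(0.4666198517401949), np.float64(0.4666198517401574)])
holder [('scene', array([334., 212.]), 0.61), ('side', array([297., 293.]), 0.95)] (array([0.545, 0.2  , 0.008]), [np.float64(2.497159029056453), np.float64(2.497159029056441)])
h
[... 220 characters left out ...]
25.]), 0.55), ('side', array([283., 286.]), 0.92)] (array([0.588, 0.184, 0.007]), [np.float64(5.037205996512257), np.float64(5.037205996512233)])
polish_tin [('scene', array([273., 266.]), 0.8), ('side', array([237., 233.]), 0.89)] (array([ 0.728, -0.015, -0.003]), [np.float64(0.5192381553303685), np.float64(0.5192381553301526)])
manual [('scene', array([413., 216.]), 0.91), ('side', array([292., 376.]), 0.61)] (array([0.566, 0.45 , 0.01 ]), [np.float64(8.836743714946408), np.float64(8.836743714946312)])
brass_cone [('scene', array([273., 266.]), 0.54), ('side', array([300., 143.]), 0.75)] (array([ 0.671, -0.074,  0.193]), [np.float64(157.45221769445837), np.float64(157.45221769445817)])
1.2
```

View pics/both.png

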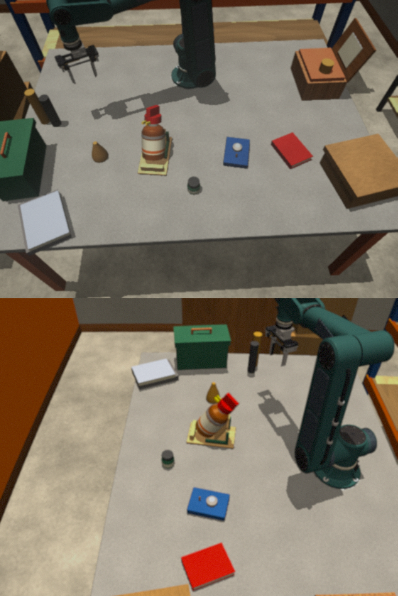

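Pictures: the cap sits on the leaning bottle (scene ≈ (213,165), side ≈ (322,150)), with the yellow ear on the far side from the robot. The blue holder is at scene ≈ (334,212), and the networks agree with what I see. I'll plan an approach along the bottle's axis.

```bash
cat >> h.py <<'E'
def plan(Tt,g,T0=None,maxd=99):
    "print the calls (5 rows) from T0 to Tt"
    T0=tool() if T0 is None else T0
    dr=Ro.from_matrix(T0[:3,:3].T@Tt[:3,:3]).as_rotvec(); dp=Tt[:3,3]-T0[:3,3]
    n=int(max(np.ceil(np.linalg.norm(dp)*1000/maxd),np.ceil(np.degrees(np.linalg.norm(dr))/42),1))
    print('dist mm',np.round(dp*1000,1),'rot deg',np.round(np.degrees(dr),1))
    for k in range(n):
        A=T0[:3,:3]@Ro.from_rotvec(dr*k/n).as_matrix()
        print(np.round(np.r_[A.T@dp/n/.1, dr/n/(np.pi/2)],3),g)
def capT(origin,psi,phi,lean=np.pi/6):
    "cap pose: cradle yaw psi, ear angle phi"
    T=np.eye(4);T[:3,:3]=(Ro.from_euler('z',psi)*Ro.from_euler('y',-lean)*Ro.from_euler('z',phi)).as_matrix();T[:3,3]=origin;return T
def graspT(C,h,flip=1):
    "tool with TCP at height h on the cap axis; tool x = flip*cap x, z = -cap z"
    T=np.eye(4);R=C[:3,:3];T[:3,0]=flip*R[:,0];T[:3,2]=-R[:,2];T[:3,1]=np.cross(T[:3,2],T[:3,0]);T[:3,3]=C[:3,3]+R[:,2]*h;return T
E
python3 - <<'E'
from h import *
np.set_printoptions(precision=3,suppress=True)
print(tool(), robot.get_obs()['wrist_force'])
s=snap('wrist');print(np.array(s['hand_eye']))
psi=0
C=capT(np.array([.497,-.174,.189])-.007*np.array([-.5,0,.866]),psi,np.radians(-33))
for f in(1,-1):
    print(f);plan(graspT(C,.20,f),94)
E
```

```text
[[ 0.907  0.421  0.     0.232]
 [ 0.421 -0.907 -0.    -0.499]
 [ 0.     0.    -1.     0.181]
 [ 0.     0.     0.     1.   ]] [-0.014  0.836 -0.159]
[[-0.001  0.972  0.233  0.067]
 [ 1.     0.     0.001  0.   ]
 [ 0.001  0.233 -0.972 -0.204]
 [ 0.     0.     0.     1.   ]]
1
dist mm [168.8 324.9 175.3] rot deg [ 2.2 31.2 56.5]
[ 0.58  -0.447 -0.351  0.005  0.069  0.126] 94
[ 0.515 -0.558 -0.287  0.005  0.069  0.126] 94
[ 0.424 -0.653 -0.231  0.005  0.069  0.126] 94
[ 0.309 -0.727 -0.185  0.005  0.069  0.126] 94
[ 0.179 -0.777 -0.153  0.005  0.069  0.126] 94
-1
dist mm [168.8 324.9 175.3] rot deg [ -36.3    2.6 -118.8]
[ 0.58  -0.447 -0.351 -0.081  0.006 -0.264] 94
[ 0.705 -0.129 -0.382 -0.081  0.006 -0.264] 94
[ 0.69   0.213 -0.37  -0.081  0.006 -0.264] 94
[ 0.54   0.516 -0.318 -0.081  0.006 -0.264] 94
[ 0.281  0.725 -0.234 -0.081  0.006 -0.264] 94
```

>>> drive_tool(deltas=".29 -.22 -.17 0 .035 .063 94; .58 -.45 -.35 .005 .07 .126 94; .58 -.45 -.35 .005 .07 .126 94")

```text
time: 1.55
tool_pos: [0.2664, -0.4328, 0.2194]
ee_rot: [-3.128, -0.111, 0.237]
wrist_force: [-0.3, -0.4, 0.4]
width: 0.0938
finger_force: 0.0
```

>>> drive_tool(deltas=".26 -.28 -.14 0 .035 .063 94; .515 -.56 -.29 .005 .07 .126 94; .515 -.56 -.29 .005 .07 .126 94")

```text
time: 1.85
tool_pos: [0.2997, -0.3678, 0.2541]
ee_rot: [-3.087, -0.214, 0.034]
wrist_force: [-0.4, -0.7, 0.2]
width: 0.0941
finger_force: 0.0
```

>>> drive_tool(deltas=".21 -.33 -.12 0 .035 .063 94; .42 -.65 -.23 .005 .07 .126 94; .42 -.65 -.23 .005 .07 .126 94")

```text
time: 2.15
tool_pos: [0.3329, -0.3033, 0.2884]
ee_rot: [-3.024, -0.306, -0.179]
wrist_force: [-0.1, -0.9, 0.5]
width: 0.0943
finger_force: 0.0
```

>>> drive_tool(deltas=".15 -.36 -.09 0 .035 .063 94; .31 -.73 -.18 .005 .07 .126 94; .31 -.73 -.18 .005 .07 .126 94")

```text
time: 2.45
tool_pos: [0.3669, -0.238, 0.3231]
ee_rot: [-2.94, -0.384, -0.404]
wrist_force: [-0.2, -0.5, -0.7]
width: 0.094
finger_force: 0.0
```

>>> drive_tool(deltas=".09 -.39 -.08 0 .035 .063 94; .18 -.78 -.15 .005 .07 .126 94; .18 -.78 -.15 .005 .07 .126 94; .18 -.78 -.15 .005 .07 .126 94; .18 -.78 -.15 .005 .07 .126 94")

```text
time: 2.95
tool_pos: [0.4002, -0.1753, 0.3542]
ee_rot: [-2.835, -0.433, -0.648]
wrist_force: [0.2, 0.3, 0.4]
width: 0.0937
finger_force: 0.0
```

```bash
python3 - <<'E'
from h import *
np.set_printoptions(precision=3,suppress=True)
o=robot.get_obs();print(o['time'],o['joint_positions'],o['qvel'],o['tool_pos'])
s=snap('wrist','w1')
C=capT(np.array([.497,-.174,.189])-.007*np.array([-.5,0,.866]),0,np.radians(-33))
for t,p in dict(cap=[0,0,0],cap_grip=[0,0,.052],cap_slot=[.048,0,0],bottle_neck=[0,0,.007]).items():
    L=finder.landmark_of('wrist',t)
    print(t,[(np.round(l['xy']),round(l['confidence'],2)) for l in L[:2]],'pred',proj(s,C[:3,:3]@p+C[:3,3]))
E
```

```text
2.95 [-0.897 -0.517  1.619  0.405  1.683  1.373] [-0.01   0.002  0.     0.007  0.004  0.014] [ 0.4   -0.175  0.354]
cap [(array([282., 191.]), 0.83)] pred [[279.301 190.56 ]]
cap_grip [(array([282., 201.]), 0.94)] pred [[279.036 197.64 ]]
cap_slot [(array([284., 158.]), 0.72)] pred [[279.096 155.061]]
bottle_neck [] pred [[279.27  191.409]]
```

View pics/w1.png

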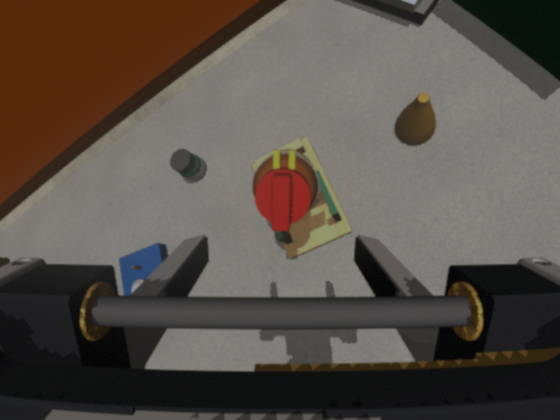

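The wrist view shows the cap under the fingers: grip bar vertical at ≈ (282,201), ear at (284,158). The cradle's base has its right edge running (305,140)–(350,232), which gives the cradle yaw. I'll fit everything jointly.

```bash
python3 - <<'E'
from h import *
from scipy.optimize import least_squares
np.set_printoptions(precision=3,suppress=True)
S={n:snap(n) for n in('wrist','scene','side')}
w=S['wrist']
for a,b in (((305,140),(350,232)),((252,162),(291,257)),((252,162),(305,140)),((291,257),(350,232))):
    d=atz(w,b,.01)-atz(w,a,.01);print('edge yaw',np.degrees(np.arctan2(d[1],d[0])),np.linalg.norm(d),atz(w,a,.01),atz(w,b,.01))
pts=dict(cap=[0,0,0],cap_grip=[0,0,.052],cap_slot=[.048,0,0],bottle_neck=[0,0,.007])
ob=[]
for n in S:
    for t in pts:
        L=finder.landmark_of(n,t)
        if L and L[0]['confidence']>.5: ob.append((n,t,np.array(L[0]['xy'])))
def pose(p): 
    C=capT(np.zeros(3),p[3],p[4]); C[:3,3]=np.array(p[:3])-C[:3,:3]@[0,0,.007]; return C
def f(p):
    C=pose(p); r=[(proj(S[n],C[:3,:3]@pts[t]+C[:3,3])[0]-x)/1.5 for n,t,x in ob]
    return np.r_[np.concatenate(r),(p[2]-.189)/.001]
r=least_squares(f,[.497,-.174,.189,0,-.57],loss='soft_l1')
print(r.x,np.degrees(r.x[3:]),'sd',np.sqrt(np.diag(np.linalg.inv(r.jac.T@r.jac))))
for (n,t,x),e in zip(ob,f(r.x)[:-1].reshape(-1,2)*1.5): print(n,t,e)
E
```

```text
edge yaw 172.99774937819072 0.20857104344993607 [ 0.636 -0.254  0.01 ] [ 0.429 -0.228  0.01 ]
edge yaw 173.01185365342008 0.2171410761924694 [ 0.662 -0.136  0.01 ] [ 0.446 -0.11   0.01 ]
edge yaw -102.57181090497855 0.1200010290473172 [ 0.662 -0.136  0.01 ] [ 0.636 -0.254  0.01 ]
edge yaw -98.47849441273065 0.11942070036573396 [ 0.446 -0.11   0.01 ] [ 0.429 -0.228  0.01 ]
[ 0.493 -0.176  0.189 -0.001 -0.672] [ -0.036 -38.519] sd [0.001 0.001 0.001 0.095 0.115]
wrist cap [ 0.21  -0.652]
wrist cap_grip [ 0.427 -0.886]
wrist cap_slot [-0.068 -0.105]
scene cap [ 0.15  -1.927]
scene cap_grip [0.991 1.639]
scene cap_slot [1.242 0.85 ]
scene bottle_neck [2.27  0.088]
side cap [1.877 2.41 ]
side cap_grip [-0.842  1.444]
side cap_slot [ 2.481 -2.301]
side bottle_neck [ 1.156 -4.052]
```

```bash
cat > fit.py <<'E'
from h import *
from scipy.optimize import least_squares
np.set_printoptions(precision=3,suppress=True)
PSI=np.radians(-7.5)
pts=dict(cap=[0,0,0],cap_grip=[0,0,.052],cap_slot=[.048,0,0],bottle_neck=[0,0,.007])
def pose(p):
    C=capT(np.zeros(3),p[4],p[3]); C[:3,3]=np.array(p[:3])-C[:3,:3]@[0,0,.007]; return C
def fit(cams):
    S={n:snap(n,n+'f') for n in cams}; ob=[]
    for n in S:
        for t in pts:
            L=finder.landmark_of(n,t)
            if L and L[0]['confidence']>.5: ob.append((n,t,np.array(L[0]['xy'])))
    def f(p):
        C=pose(p); r=[(proj(S[n],C[:3,:3]@pts[t]+C[:3,3])[0]-x)/(1.5 if n=='wrist' else 2) for n,t,x in ob]
        return np.r_[np.concatenate(r),(p[2]-.189)/.001,(p[4]-PSI)/.035]
    r=least_squares(f,[.497,-.174,.189,-.57,PSI],loss='soft_l1')
    print(r.x,np.degrees(r.x[3:])); print(np.round(f(r.x),1)); return r.x,S
E
python3 - <<'E'
from fit import *
p,S=fit(['wrist','scene','side'])
plan(graspT(pose(p),.09),94)
E
```

```text
[ 0.493 -0.179  0.189 -0.448 -0.133] [-25.691  -7.611]
[ 0.1  1.1 -0.1 -1.1  0.2 -0.4 -0.9 -0.1  1.1  0.8  1.5  0.6  0.2 -0.3
  0.3  0.8 -0.4 -0.3  1.1  0.9  1.5 -1.4  0.1 -0.1]
dist mm [ 51.1   0.6 -95.2] rot deg [-3.4  1.6 -0.9]
[-0.018  0.008  0.54  -0.019  0.009 -0.005] 94
[-0.025 -0.008  0.539 -0.019  0.009 -0.005] 94
```

>>> drive_tool(deltas="-.02 0 .45 -.02 .01 -.005 94; -.04 0 .9 -.038 .018 -.01 94; -.04 0 1 -.038 .018 -.01 94; -.04 0 1 -.038 .018 -.01 94; -.04 0 1 -.038 .018 -.01 94")

```text
time: 5.2
tool_pos: [0.4484, -0.1721, 0.2704]
ee_rot: [-2.896, -0.47, -0.64]
wrist_force: [-0.2, -1.2, 0.9]
width: 0.0939
finger_force: 0.0
```

```bash
python3 - <<'E'
from fit import *
p,S=fit(['wrist']); C=pose(p)
s=S['wrist']; im=s['img'][:,:,::-1].copy()
for h in [.03,.066]:
    c=proj(s,[C[:3,:3]@[x,y,h]+C[:3,3] for x,y in((.033,.011),(.033,-.011),(-.033,-.011),(-.033,.011))]);cv2.polylines(im,[np.int32(np.round(c))],True,(255,255,0),1)
c=proj(s,[C[:3,:3]@[.036*np.cos(a),.036*np.sin(a),.03]+C[:3,3] for a in np.linspace(0,6.2,60)]);cv2.polylines(im,[np.int32(np.round(c))],True,(0,255,0),1)
cv2.imwrite('pics/w2.png',im)
plan(graspT(C,.031),94)
E
```

```text
[ 0.492 -0.176  0.189 -0.495 -0.139] [-28.356  -7.974]
[-0.3  1.4  0.2 -0.3  0.  -0.5 -0.  -0.2]
dist mm [ 32.2  -2.1 -60.4] rot deg [-0.1 -0.1  3. ]
[-0.033 -0.01   0.684 -0.002 -0.001  0.033] 94
```

View pics/w2.png

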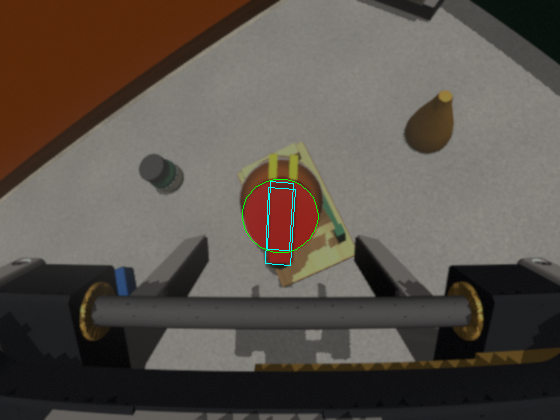

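The overlay of the fitted cap matches the picture: plate circle centred at (281,215), bar (280,225). I'll descend and grip.

>>> drive_tool(deltas="-.01 0 .3 0 0 .028 94; -.03 -.01 .55 0 0 .028 94; -.033 -.01 .68 0 0 .028 94; -.033 -.01 .68 0 0 .028 94")

```text
time: 5.85
tool_pos: [0.4794, -0.173, 0.2059]
ee_rot: [-2.875, -0.452, -0.687]
wrist_force: [-0.0, -0.1, -0.3]
width: 0.0938
finger_force: 0.0
```

>>> drive_tool(deltas="0 0 0 0 0 0 40; 0 0 0 0 0 0 20; 0 0 0 0 0 0 10; 0 0 0 0 0 0 10; 0 0 0 0 0 0 10")

```text
time: 6.35
tool_pos: [0.48, -0.1735, 0.2085]
ee_rot: [-2.875, -0.457, -0.688]
wrist_force: [-0.2, 0.2, 1.0]
width: 0.0573
finger_force: 0.0
```

>>> drive_tool(deltas="0 0 0 0 0 0 10; 0 0 0 0 0 0 10; 0 0 0 0 0 0 10; 0 0 0 0 0 0 10; 0 0 0 0 0 0 10")

```text
time: 6.85
tool_pos: [0.4795, -0.1738, 0.2076]
ee_rot: [-2.876, -0.456, -0.687]
wrist_force: [-2.2, -1.4, -0.8]
width: 0.0216
finger_force: 30.0
```

>>> drive_tool(deltas="0 0 0 0 0 0 10; 0 0 0 0 0 0 10; 0 0 0 0 0 0 10")

```text
time: 7.15
tool_pos: [0.4796, -0.1737, 0.2076]
ee_rot: [-2.876, -0.456, -0.687]
wrist_force: [-2.7, -2.7, -0.1]
width: 0.0219
finger_force: 30.0
```

>>> drive_tool(deltas="0 0 .03 0 0 0 10; 0 0 .06 0 0 0 10; 0 0 .085 0 0 0 10; 0 0 .085 0 0 0 10")

```text
time: 7.55
tool_pos: [0.4835, -0.1743, 0.2013]
ee_rot: [-2.877, -0.456, -0.687]
wrist_force: [-8.7, -1.7, 5.3]
width: 0.0218
finger_force: 30.0
```

```bash
cat > st.py <<'E'
from fit import *
o=robot.get_obs();T=tool();print(o['time'],'p',T[:3,3],'Ftool',T[:3,:3].T@o['wrist_force'],'Mtool',T[:3,:3].T@o['wrist_torque'],'w',o['width'],'q',o['joint_positions'])
E
python3 st.py
```

```text
7.55 p [ 0.483 -0.174  0.201] Ftool [-2.715  4.733 -8.793] Mtool [-0.825 -0.964  0.062] w 0.02184008029619986 q [-0.635 -0.413  1.858  0.256  1.238  1.533]
```

>>> drive_tool(deltas="0 0 .01 0 0 -.07 10; 0 0 .01 0 0 -.14 10; 0 0 .01 0 0 -.21 10; 0 0 .01 0 0 -.28 10; 0 0 .01 0 0 -.31 10")

```text
time: 8.05
tool_pos: [0.4842, -0.1742, 0.2013]
ee_rot: [-3.141, -0.524, -0.135]
wrist_force: [-9.5, -1.0, 7.1]
width: 0.0215
finger_force: 30.0
```

```bash
python3 st.py
```

```text
8.05 p [ 0.484 -0.174  0.201] Ftool [ -4.532   2.298 -10.777] Mtool [-0.232 -1.233  0.184] w 0.02154332290869272 q [-0.634 -0.413  1.858  0.256  1.237  1.044]
```

>>> drive_tool(deltas="0 0 0 0 0 -.07 10; 0 0 0 0 0 -.14 10; 0 0 0 0 0 -.21 10; 0 0 0 0 0 -.28 10; 0 0 0 0 0 -.315 10")

```text
time: 8.55
tool_pos: [0.4841, -0.1748, 0.2014]
ee_rot: [2.873, -0.455, 0.422]
wrist_force: [-10.3, -1.4, 6.9]
width: 0.0218
finger_force: 30.0
```

>>> drive_tool(deltas="0 0 0 0 0 0 10; 0 0 0 0 0 0 10")

```text
time: 8.75
tool_pos: [0.4841, -0.1748, 0.2014]
ee_rot: [2.874, -0.456, 0.419]
wrist_force: [-9.4, -0.3, 5.7]
width: 0.0218
finger_force: 30.0
```

```bash
python3 st.py
```

```text
8.75 p [ 0.484 -0.175  0.201] Ftool [-5.293 -1.01  -9.555] Mtool [ 0.128 -1.343  0.031] w 0.02178759992862698 q [-0.634 -0.413  1.858  0.255  1.236  0.552]
```

>>> drive_tool(deltas="0 0 -.06 0 0 0 10; 0 0 -.12 0 0 0 10; 0 0 -.16 0 0 0 10; 0 0 -.2 0 0 0 10")

```text
time: 9.15
tool_pos: [0.4746, -0.173, 0.2165]
ee_rot: [2.877, -0.457, 0.418]
wrist_force: [0.9, -4.4, -3.3]
width: 0.0217
finger_force: 30.0
```

```bash
python3 st.py
```

```text
9.15 p [ 0.475 -0.173  0.217] Ftool [-2.29   3.626  3.595] Mtool [-0.697 -0.628 -0.024] w 0.02167807616036538 q [-0.649 -0.437  1.844  0.26   1.279  0.548]
```

>>> drive_tool(deltas="0 0 -.2 0 0 0 10; 0 0 -.4 0 0 0 10; 0 0 -.6 0 0 0 10; 0 0 -.7 0 0 0 10; 0 0 -.7 0 0 0 10")

```text
time: 9.65
tool_pos: [0.4406, -0.1677, 0.2795]
ee_rot: [2.875, -0.46, 0.42]
wrist_force: [0.1, 0.1, -0.8]
width: 0.0215
finger_force: 30.0
```

```bash
python3 st.py; python3 - <<'E'
from fit import *
a=snap('wrist');b=snap('side')
cv2.imwrite('pics/v3.png',np.hstack([a['img'][:,140:460],b['img'][60:300,180:420].repeat(2,0).repeat(2,1)[:420]])[:,:,::-1])
E
```

```text
9.65 p [ 0.441 -0.168  0.279] Ftool [-0.235 -0.223  0.786] Mtool [ 0.147 -0.275 -0.   ] w 0.021463548494686274 q [-0.709 -0.514  1.768  0.28   1.44   0.532]
```

View pics/v3.png

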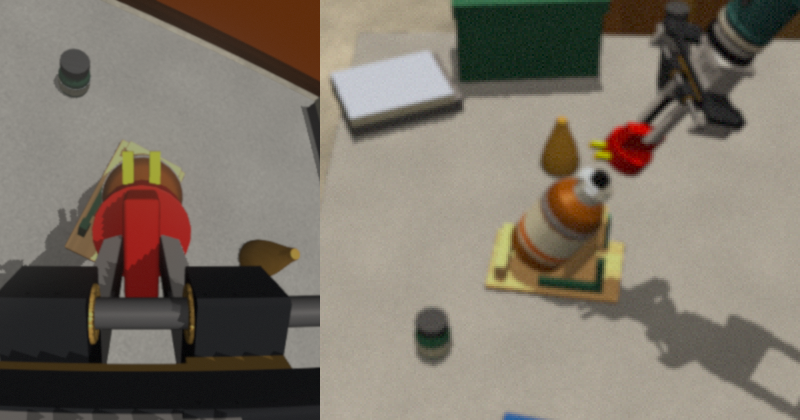

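The picture shows the cap off the bottle (neck bare), held square in the fingers with the ear towards the camera. Next I'll carry it upright towards the holder and take a close look from beside it.

```bash
python3 - <<'E'
from fit import *
T=np.eye(4);T[:3,:3]=np.diag([1,-1,-1.])
A=tool();A[:3,3]=[.44,-.10,.325];plan(A,10)
T[:3,3]=[.50,.08,.26];plan(T,10,A)
E
```

```text
dist mm [-0.1 67.6 48.2] rot deg [0. 0. 0.]
[ 0.458 -0.516 -0.462  0.     0.     0.   ] 10
dist mm [ 60. 180. -65.] rot deg [  9.1 -28.7  20. ]
[ 0.287 -0.551  0.248  0.034 -0.106  0.074] 10
[ 0.262 -0.57   0.232  0.034 -0.106  0.074] 10
[ 0.232 -0.586  0.221  0.034 -0.106  0.074] 10
```

>>> drive_tool(deltas=".23 -.26 -.23 0 0 0 10; .46 -.52 -.46 0 0 0 10; .46 -.52 -.46 0 0 0 10")

```text
time: 10.05
tool_pos: [0.4415, -0.0962, 0.3294]
ee_rot: [2.873, -0.463, 0.428]
wrist_force: [-0.0, -0.6, -0.4]
width: 0.0217
finger_force: 30.0
```

>>> drive_tool(deltas=".14 -.27 .12 .017 -.05 .037 10; .29 -.55 .25 .034 -.106 .074 10; .29 -.55 .25 .034 -.106 .074 10")

```text
time: 10.35
tool_pos: [0.462, -0.0356, 0.2987]
ee_rot: [2.998, -0.31, 0.265]
wrist_force: [0.6, -0.4, -0.3]
width: 0.0219
finger_force: 30.0
```

>>> drive_tool(deltas=".13 -.28 .12 .017 -.05 .037 10; .26 -.57 .23 .034 -.106 .074 10; .26 -.57 .23 .034 -.106 .074 10")

```text
time: 10.65
tool_pos: [0.4815, 0.0218, 0.2761]
ee_rot: [3.081, -0.154, 0.125]
wrist_force: [0.8, 0.4, -2.1]
width: 0.0217
finger_force: 30.0
```

>>> drive_tool(deltas=".11 -.29 .11 .017 -.05 .037 10; .23 -.59 .22 .034 -.106 .074 10; .23 -.59 .22 .034 -.106 .074 10; .23 -.59 .22 .034 -.106 .074 10; .23 -.59 .22 .034 -.106 .074 10")

```text
time: 11.15
tool_pos: [0.4996, 0.0789, 0.2613]
ee_rot: [3.141, -0.004, -0.001]
wrist_force: [0.2, -0.1, -0.9]
width: 0.0216
finger_force: 30.0
```

```bash
python3 st.py; python3 - <<'E'
from fit import *
T=tool();S={n:snap(n,n+'h') for n in('wrist','scene','side')}
for t,z in dict(holder_seat=.03,holder_pin=.03,holder=0).items():
    rs=[]
    for n in S:
        L=finder.landmark_of(n,t)
        if L: print(t,n,np.round(L[0]['xy'],1),round(L[0]['confidence'],2),atz(S[n],L[0]['xy'],z))
# cap in tool frame
for t,z in dict(cap_grip=-.021,cap_slot=.031,cap=.031).items():
    L=finder.landmark_of('wrist',t)
    if L:
        o,d=ray(S['wrist'],L[0]['xy']);o=T[:3,:3].T@(o-T[:3,3]);d=T[:3,:3].T@d;print(t,np.round(L[0]['xy'],1),L[0]['confidence'],'tool frame',o+d*(z-o[2])/d[2])
E
```

```text
11.15 p [0.5   0.079 0.261] Ftool [0.223 0.058 0.95 ] Mtool [ 0.038 -0.037  0.01 ] w 0.021644984593910045 q [ 0.045 -0.016  1.319 -0.001  1.835  1.617]
holder_seat wrist [198.  157.3] 0.93 [0.544 0.199 0.03 ]
holder_seat scene [330.8 207.2] 0.87 [0.539 0.186 0.03 ]
holder_seat side [300.2 285.7] 0.91 [0.538 0.191 0.03 ]
holder_pin wrist [209.8 119.9] 0.78 [0.596 0.179 0.03 ]
holder_pin scene [331.2 223. ] 0.71 [0.601 0.179 0.03 ]
holder_pin side [280.  283.3] 0.68 [0.594 0.184 0.03 ]
holder wrist [202.6 158.5] 0.71 [0.541 0.2   0.   ]
holder scene [332.2 212.3] 0.78 [0.538 0.193 0.   ]
holder side [297. 296.] 0.58 [0.546 0.206 0.   ]
cap_grip [278.1 245.4] 0.6 tool frame [ 0.    -0.002 -0.021]
cap_slot [280.4 164.3] 0.85 tool frame [ 0.049 -0.     0.031]
```

View pics/wristh.png

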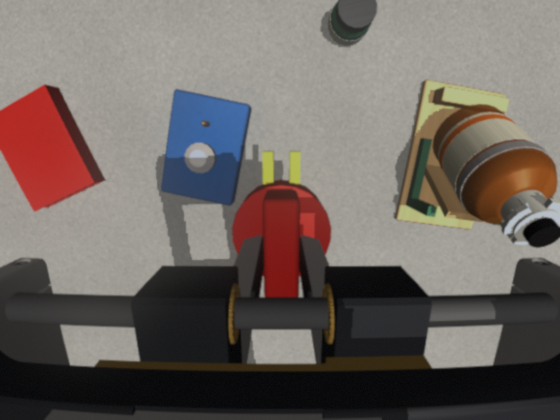

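The wrist view shows the shaft at ≈ (200,157), the pin tip at ≈ (206,123), and the block's corners near (176,90), (250,104), (232,205) and (162,191). I'll get the yaw and centre from these.

```bash
cat > hold.py <<'E'
from fit import *
def hold(s,name=None):
    im=s['img'];hsv=cv2.cvtColor(im,cv2.COLOR_RGB2HSV)
    m=cv2.inRange(hsv,(100,110,50),(125,255,255))
    m=cv2.morphologyEx(m,cv2.MORPH_CLOSE,np.ones((25,25),np.uint8)) 
    c=max(cv2.findContours(m,0,1)[0],key=cv2.contourArea)
    w=np.array([atz(s,p,.03)[:2]*1000 for p in cv2.convexHull(c)[:,0].astype(float)],np.float32)
    print('block',cv2.minAreaRect(w))
    x,y,ww,h=cv2.boundingRect(c); sub=hsv[y:y+h,x:x+ww]; inside=cv2.drawContours(np.zeros(m.shape,np.uint8),[cv2.convexHull(c)],-1,255,-1)[y:y+h,x:x+ww]
    inside=cv2.erode(inside,np.ones((7,7)))
    for nm,k in (('shaft',(sub[...,1]<70)&(sub[...,2]>90)),('pin',(sub[...,0]<30)&(sub[...,1]>60))):
        k=(k&(inside>0)).astype(np.uint8); n,_,st,ce=cv2.connectedComponentsWithStats(k)
        if n>1:
            i=1+np.argmax(st[1:,4]); print(nm,st[i],ce[i]+[x,y],[np.round(atz(s,ce[i]+[x,y],z),4) for z in(.03,.045,.052)])
E
python3 - <<'E'
from hold import *
s=snap('wrist');print(s['fx'],s['T'][:3,3]);hold(s)
q=[(176,90),(250,104),(232,205),(162,191)]
P=[atz(s,p,.03) for p in q]
for i in range(4):
    d=P[(i+1)%4]-P[i];print(np.degrees(np.arctan2(d[1],d[0])),np.linalg.norm(d),P[i])
im=cv2.resize(s['img'][80:215,150:265],None,fx=5,fy=4.4,interpolation=2);cv2.imwrite('pics/hc.png',im[:,:,::-1])
E
```

```text
297.01665305531395 [0.566 0.08  0.464]
block ((556.4136962890625, 189.93023681640625), (107.49040985107422, 145.14865112304688), 77.69952392578125)
shaft [ 22  52  31  31 739] [199.972 157.035] [array([0.544, 0.198, 0.03 ]), array([0.545, 0.194, 0.045]), array([0.545, 0.192, 0.052])]
pin [40 32  5  3 13] [205. 123.] [array([0.592, 0.188, 0.03 ]), array([0.591, 0.184, 0.045]), array([0.591, 0.182, 0.052])]
-100.99369142749819 0.10506743532308607 [0.637 0.226 0.03 ]
168.1476920953781 0.14731799510370047 [0.617 0.123 0.03 ]
78.32976271224116 0.10667891275478249 [0.473 0.154 0.03 ]
-12.488743343292176 0.14609155567253063 [0.495 0.258 0.03 ]
```

```bash
python3 - <<'E'
from fit import *
T=np.eye(4);T[:3,:3]=Ro.from_euler('z',-12.5,degrees=True).as_matrix()@np.diag([1,-1,-1.])
A=T.copy();A[:3,3]=[.545,.195,.20];plan(A,10)
T[:3,3]=[.545,.195,.115];plan(T,10,A)
E
```

```text
dist mm [ 45.  114.6 -60.5] rot deg [ 0.  -0.1 12.5]
[ 0.224 -0.573  0.302  0.    -0.     0.069] 10
[ 0.161 -0.594  0.302  0.    -0.     0.069] 10
dist mm [  0.   0. -85.] rot deg [0. 0. 0.]
[0.   0.   0.85 0.   0.   0.  ] 10
```

>>> drive_tool(deltas=".11 -.29 .15 0 0 .035 10; .22 -.57 .3 0 0 .069 10; .22 -.57 .3 0 0 .069 10")

```text
time: 12.25
tool_pos: [0.5214, 0.1396, 0.2272]
ee_rot: [3.141, 0.004, -0.106]
wrist_force: [-0.6, -1.3, -0.5]
width: 0.0217
finger_force: 30.0
```

>>> drive_tool(deltas=".08 -.3 .15 0 0 .035 10; .16 -.59 .3 0 0 .069 10; .16 -.59 .3 0 0 .069 10")

```text
time: 12.55
tool_pos: [0.5437, 0.1959, 0.1976]
ee_rot: [3.14, 0.003, -0.214]
wrist_force: [0.1, -0.0, -0.8]
width: 0.0217
finger_force: 30.0
```

>>> drive_tool(deltas="0 0 .3 0 0 0 10; 0 0 .6 0 0 0 10; 0 0 .85 0 0 0 10; 0 0 .85 0 0 0 10; 0 0 .85 0 0 0 10")

```text
time: 13.05
tool_pos: [0.5448, 0.1934, 0.1166]
ee_rot: [3.141, -0.002, -0.217]
wrist_force: [-0.6, -0.4, -1.2]
width: 0.0222
finger_force: 30.0
```

```bash
python3 st.py; python3 - <<'E'
from fit import *
T=tool();s=snap('wrist');b=snap('side')
cv2.imwrite('pics/v4.png',np.hstack([cv2.resize(s['img'][60:230,200:360],None,fx=2.47,fy=2.47)[:419],cv2.resize(b['img'][220:340,240:350],None,fx=3.5,fy=3.5)[:419]])[:,:,::-1])
def tf(xy,z):
    o,d=ray(s,xy);o=T[:3,:3].T@(o-T[:3,3]);d=T[:3,:3].T@d;return o+d*(z-o[2])/d[2]
for t,z in dict(cap_slot=.031,holder_pin=T[2,3]-.03,cap_grip=-.021).items():
    for L in finder.landmark_of('wrist',t)[:1]: print(t,L['xy'],L['confidence'],tf(L['xy'],z))
y=cv2.inRange(cv2.cvtColor(s['img'],cv2.COLOR_RGB2HSV),(22,150,120),(34,255,255));ys,xs=np.nonzero(y);k=(abs(xs-280)<40)&(ys>80)
print('yellow',xs[k].min(),xs[k].max(),ys[k].min(),ys[k].max(),tf([(xs[k].min()+xs[k].max()+0)/2,ys[k].min()],.02))
p=np.array([T[0,3],T[1,3],0]);
for z in(.03,.053): print('pin pred if ideal',proj(s,(T@np.array([.048,0,T[2,3]-z,1]))[:3]))
E
```

```text
13.05 p [0.545 0.193 0.117] Ftool [-0.479  0.482  1.153] Mtool [ 0.036 -0.025  0.028] w 0.022163659978218966 q [ 0.244  0.169  1.407 -0.001  1.564  2.032]
cap_slot [280.8, 163.7] 0.76 [0.049 0.    0.031]
holder_pin [280.5, 161.6] 0.76 [ 0.047 -0.     0.087]
cap_grip [280.8, 242.4] 0.87 [ 0.002  0.    -0.021]
yellow 265 272 175 183 [ 0.041 -0.009  0.02 ]
pin pred if ideal [[280.589 160.47 ]]
pin pred if ideal [[280.541 162.16 ]]
```

View pics/v4.png

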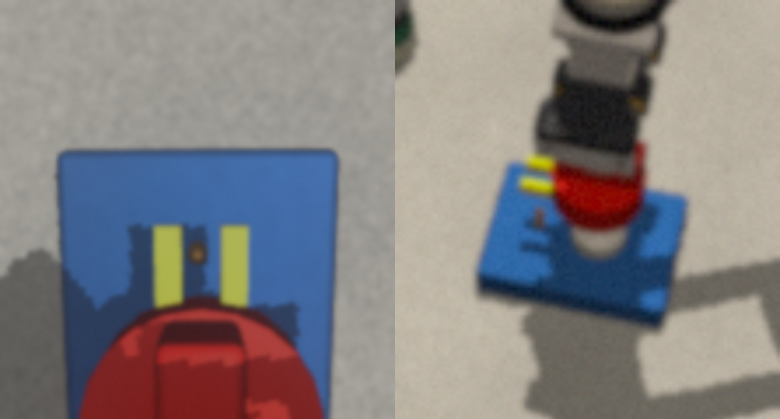

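The pin shows between the prongs at crop (197,253), about 1.5 mm left of the slot's middle (201). The side view shows the shaft under the skirt. I'll shift 1.2 mm to tool −y and lower.

>>> drive_tool(deltas="0 -.012 .1 0 0 0 10; 0 -.012 .2 0 0 0 10; 0 -.012 .3 0 0 0 10; 0 -.012 .38 0 0 0 10; 0 -.012 .38 0 0 0 10")

```text
time: 13.8
tool_pos: [0.5434, 0.195, 0.0751]
ee_rot: [3.14, 0.002, -0.217]
wrist_force: [-0.4, -0.2, -0.5]
width: 0.0214
finger_force: 30.0
```

```bash
python3 st.py
```

```text
13.8 p [0.543 0.195 0.075] Ftool [-0.309  0.272  0.526] Mtool [ 0.045 -0.029 -0.035] w 0.021442513142972682 q [ 0.247  0.193  1.463 -0.001  1.488  2.035]
```

>>> drive_tool(deltas="0 0 .05 0 0 0 10; 0 0 .09 0 0 0 10; 0 0 .12 0 0 0 10; 0 0 .12 0 0 0 10")

```text
time: 14.2
tool_pos: [0.5447, 0.1953, 0.0652]
ee_rot: [3.141, -0.001, -0.217]
wrist_force: [1.1, 0.1, 0.1]
width: 0.0217
finger_force: 30.0
```

>>> drive_tool(deltas="0 0 .02 0 0 0 10; 0 0 .035 0 0 0 10; 0 0 .035 0 0 0 10")

```text
time: 14.5
tool_pos: [0.5449, 0.1953, 0.062]
ee_rot: [-3.142, -0.002, -0.217]
wrist_force: [0.1, -0.1, -0.4]
width: 0.0219
finger_force: 30.0
```

```bash
python3 st.py
```

```text
14.5 p [0.545 0.195 0.062] Ftool [0.123 0.08  0.423] Mtool [ 0.021 -0.006  0.012] w 0.02194663784259217 q [ 0.247  0.202  1.48  -0.001  1.459  2.035]
```

No contact yet, so I'll lower in small steps.

>>> drive_tool(deltas="0 0 .01 0 0 0 10; 0 0 .02 0 0 0 10; 0 0 .02 0 0 0 10")

```text
time: 14.8
tool_pos: [0.5449, 0.1954, 0.06]
ee_rot: [-3.142, -0.002, -0.217]
wrist_force: [0.3, 0.1, -0.0]
width: 0.0217
finger_force: 30.0
```

>>> drive_tool(deltas="0 0 .01 0 0 0 10; 0 0 .02 0 0 0 10; 0 0 .02 0 0 0 10")

```text
time: 15.1
tool_pos: [0.5453, 0.1953, 0.0593]
ee_rot: [-3.141, -0.003, -0.217]
wrist_force: [-1.8, -1.7, 4.9]
width: 0.0219
finger_force: 30.0
```

Contact came at TCP z ≈ 0.0595, which fits the rim being on the block. I'll relax, release and look.

>>> drive_tool(deltas="0 0 -.008 0 0 0 10; 0 0 -.008 0 0 0 30; 0 0 -.008 0 0 0 45; 0 0 -.008 0 0 0 45; 0 0 -.008 0 0 0 45")

```text
time: 15.6
tool_pos: [0.5448, 0.1954, 0.0586]
ee_rot: [3.142, -0.001, -0.217]
wrist_force: [-0.1, 0.4, 0.2]
width: 0.0447
finger_force: 0.0
```

>>> drive_tool(deltas="0 0 -.01 0 0 0 60; 0 0 -.1 0 0 0 60; 0 0 -.4 0 0 0 60; 0 0 -.7 0 0 0 60; 0 0 -1 0 0 0 60")

```text
time: 16.1
tool_pos: [0.5448, 0.1954, 0.1608]
ee_rot: [-3.141, -0.002, -0.217]
wrist_force: [-0.1, -0.0, 0.6]
width: 0.0599
finger_force: 0.0
```

```bash
python3 st.py; python3 - <<'E'
from fit import *
T=tool();s=snap('wrist');b=snap('side')
cv2.imwrite('pics/v5.png',np.hstack([cv2.resize(s['img'][60:260,200:360],None,fx=2.47,fy=2.1)[:419],cv2.resize(b['img'][220:340,240:350],None,fx=3.5,fy=3.5)[:419]])[:,:,::-1])
for t,z in dict(cap_slot=.03,holder_pin=.03,cap_grip=.082,cap=.03).items():
    for n,S in(('wrist',s),('side',b)):
        for L in finder.landmark_of(n,t)[:1]: print(t,n,L['xy'],L['confidence'],atz(S,L['xy'],z))
E
```

```text
16.1 p [0.545 0.195 0.161] Ftool [-0.1    0.072 -0.601] Mtool [ 0.046 -0.041  0.042] w 0.059942168539953204 q [ 0.247  0.154  1.336 -0.001  1.649  2.035]
cap_slot wrist [279.6, 160.3] 0.79 [0.59  0.187 0.03 ]
cap_slot side [280.6, 283.8] 0.84 [0.592 0.186 0.03 ]
holder_pin wrist [283.2, 160.2] 0.92 [0.589 0.183 0.03 ]
holder_pin side [279.6, 284.6] 0.56 [0.595 0.189 0.03 ]
cap_grip wrist [279.1, 209.5] 0.71 [0.546 0.197 0.082]
cap_grip side [299.0, 274.5] 0.6 [0.543 0.189 0.082]
cap wrist [282.5, 196.3] 0.77 [0.549 0.192 0.03 ]
cap side [294.8, 285.1] 0.73 [0.553 0.189 0.03 ]
```

View pics/v5.png

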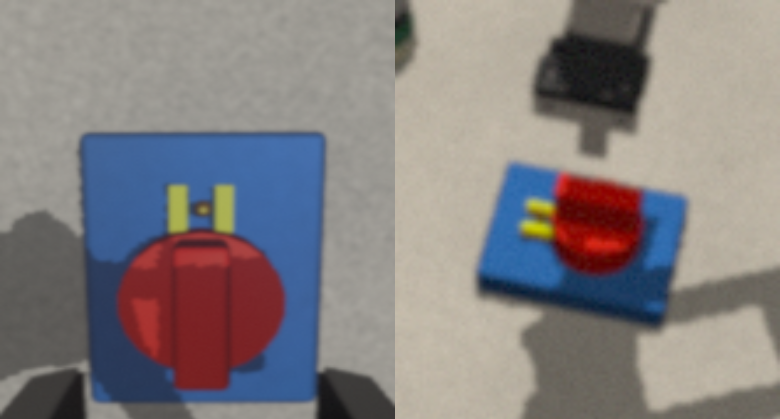

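The pin stands in the slot (crop (203,209), between the prongs) and the cap sits flat on the block in the side view. The gripper is clear.

```bash
python3 -c "
from bench import robot
print(robot.close_job())"
```

```text
the job is handed in; nothing more can be done
None
```

The cap was pressed, turned 56° and lifted off the bottle; it now sits down on the blue holder with the pin in its slot, the gripper is clear, and the job was handed in at about 16.5 s.

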